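# Put the matches away through the sprung door

## Robot

A 6-joint arm with a two-finger parallel gripper is mounted at the origin on a cart in front of the work surface, level with it; the furniture and walls round the work are solid. World frame = base frame: x ahead of the robot, y to its left, z up, the work surface at z = 0. Lengths are in m, angles in rad, forces in N, time in s.
With the tool pointing down it reaches from about 0.25 to 0.725 m from the base axis. Payload 4 kg.
Tool frame: the origin (TCP) lies between the finger pads; the fingertips stand 11 mm ahead of it and the grasp point (between the pads) lies 8 mm behind it (bot.tip_extent is the distance from the TCP to the fingertips, in m); z points along the fingers, y is the line along which they close (so a half turn about z gives the same grasp; the last joint's range is limited). The gripper opens to 85 mm and grips with 20 to 120 N. Pads are 22 mm wide; open, the fingers measure 114 mm over their backs; the gripper's body (76 mm by 85 mm) begins 54 mm behind the grasp point. The pads swing forward as they close: fully open they stand 13 mm farther back than shut.
Start: joints at [0, 0.241, 0.005, 1.335, 0, 1.571], TCP at [0.5, -0, 0.21] pointing down, gripper open.
Joint ranges: [-2.72, 2.72], [-1.05, 1.87], [-1.09, 1.28], [-1.99, 2.15], [-1.42, 1.44], [-3.14, 3.14]. Speed limits (rad/s): [2.79, 2.79, 3.14, 3.14, 3.14, 3.14].

## Interface

Orientations are given as a unit quaternion [x, y, z, w].
In Python, from workcell import bot gives the robot as it stands. The module is installed in compiled form; this text tells all that it offers.
- The arm moves only by the tool drive_tool, never from a script. Its argument "rows" is a list of rows, each an object of numbers: "dx", "dy", "dz": the shift along the tool's x, y, z in units of 50 mm (1.0 is 50 mm); "wx", "wy", "wz": the turn, a rotation vector about the tool's x, y, z in units of 5 degrees (1.0 is 5 degrees); "hand": the finger opening in mm, from 0 to 85.4. A call has 1 to 20 rows; each row is the pose to reach, as a shift and turn from the pose commanded when the call began, along the tool's axes at that moment; what a row does not reach only later rows make up. A row lasts 1/10 s, in which the tool goes at most 50 mm and 8.59 degrees, less where a joint would pass 70% of its speed; a pose out of reach is approached as far as the arm can. A call with a gripper value outside its range is refused whole. The fingers move at their own pace and stop on an object; the grip force is fixed at half the most. Time passes only in rows, so rows that repeat a pose let the fingers close. It gives the time, the measured TCP pose, the force, the opening and the grip force at its end, in the units of the state.
- bot.get_obs(): the state, without advancing time (a new reading comes with each control period).
- bot.camera(name): name is "scene" or "side" or "wrist"; returns the picture (400x640x3 uint8, red, green, blue); there is no depth.
- bot.get_calibration(name): a dict with "vfov" (degrees; the focal length in pixels is half the picture's height over the tangent of half this angle, whatever the lens; pixels are square), "cx", "cy" (the principal point, pixels), "origin" and "rotation" of the camera in the world; the wrist camera has in their place "mount" (4x4, takes a point from camera to tool coordinates, whose origin is the TCP and whose axes are the flange's). Camera axes: x right, y up, looking along -z (the intrinsics and any distortion apply to the point x, -y, -z); pixel columns grow to the right and rows downward; lengths in m; the calibration is good to about 2 mm. A picture is of the moment at which its call begins: read the wrist's pose just before it. get_calibration takes no time and is no camera call.
- bot.job_done(): hands the job in; it is judged then, once.
Trained networks look in the newest picture that a camera, given by its name, has taken for a name from the list of things; names that differ only in an ending like _2 or _b are one class to them, and where a whole thing is asked for, a point or a joint stands for the part that bears it (a point fixed in the world has none). Each returns a list of dicts, best first, with "score" (0 to 1); they miss things now and then, are a little off and sometimes report something else, mostly with a low value. They report only what shows in the picture. A call takes as long as a camera call. They do not tell look-alikes from the thing itself.
- bot.look_for(camera, thing): "extent" ([centre column, centre row, width, height] in pixels, round what is visible of it).
- bot.outline_of(camera, thing): "region" (400x640 bool, what is visible of it) and "extent" ([centre column, centre row, width, height] in pixels, round what is visible of it).
The state is a dict: "clock": time; "joint_pos": joint angles; "joint_vel": joint speeds; "tau": joint torques, N m; "eef_pos": TCP position; "tool_rot": TCP orientation; "ft_force": force on the tool from outside, world axes, zero at the start; "ft_torque": the same for the moment, N m; "grip_width": finger opening in m; "grasp_force": force on a finger pad.
Only numpy, scipy, OpenCV 4.12 (cv2) and the standard library are available. Lean on these libraries where they do the work, as an engineer would, in place of code of your own. Each camera call takes 0.05 s, during which the arm holds its last target. There are 200 camera calls.

## Task

Put the matchbox away in the green match keeper by sliding it along the wooden ledge and in through the sprung door: push the door open with one finger and hold it there while the other finger pushes the matchbox through, until it drops inside. Only push: never lift the matchbox and do not let the matchbox itself push the door. Then take the fingers out so that the door shuts, and leave the other things on the worktop undisturbed.

Things in the scene. Friction and masses are not known exactly. Their poses are not given: they have to be found in the camera images.
- keeper: green match keeper, fixed. Origin on its underside, below the middle of the doorway; x points in through the doorway, y left as one looks in, z up. In its frame (mm): the flat wooden ledge has its top at z 60, from x -115 (open front end) to x 0 (doorway), y -56 to 56 between green cheeks 24 higher than the ledge; door posts (y 58 to 71 either side) up to z 108
- doorway (a point): middle of the doorway, on the ledge's far edge (keeper x 0, y 0, z 60 mm), axes as the keeper's. Behind it the store is open above: x 0 to 141, y -66 to 66, floor at z 11, so a thing whose middle passes x 0 drops 49 mm. Side walls up to z 75, rear wall and flat rear cover (x 113 to 145) up to z 60
- flap (a joint): angle (rad) of the sprung door, an aluminium plate 4 mm thick, z 63 to 103, front face at x 0 when shut (keeper frame, mm). Upright hinge pin on the left at x 2, y 62; it reaches 116 from there to y -54; a finger farther than that from the pin slips past its edge. 0 shut; grows to 1.5 as it swings in (+x). A spring shuts it (0.075 N m shut, 0.13 at 1.1 rad: 1 to 2 N on a finger)
- matchbox_mid (a point): centre of the loose red matchbox, 36 (its x) x 56 (its y) x 15 mm, about 40 g, lying flat on the ledge, its 56 mm side across the ledge, up to 0.25 rad askew, at least 25 mm clear of the shut door
- salt_mid (a point): salt shaker, 44 mm across, 90 mm high, standing along the front of the worktop, left of the keeper; its centre. Leave alone
- spice_mid (a point): spice jar with black lid, 41 mm across, 105 mm high, standing along the front of the worktop, left of the keeper; its centre. Leave alone
- lemon_mid (a point): lemon, 71 x 53 x 51 mm, lying along the front of the worktop, left of the keeper; its centre. Leave alone
- peg_mid (a point): wooden clothes peg, 15 x 72 x 12 mm, lying along the front of the worktop, left of the keeper; its centre. Leave alone
- flap_edge (a point): middle of the free edge of the door, 83 mm above the keeper's underside
Things that resemble listed ones, but are neither listed nor needed, are in the scene too. There is more than one size of the part that bears matchbox_mid; the job needs the larger.

How it is judged:
By the outcome, as a careful person would: the job done as asked, in the order asked, and still so for the second after the job is handed in, with the robot touching nothing.
It also fails if it takes over 35 s, if anything falls off the work surface, if the arm or the gripper's body presses on something with over 40 N, if the wrist force passes 120 N, or if a joint passes its speed limit or range.

## Working session

There is one attempt and no reset: what is moved stays moved. The work goes in short steps, Python scripts to look and compute and a tool call to move; the robot and the scene stay as the last step left them, time stands still between calls to the robot, and variables do not carry over. Pictures are saved under pics/ and viewed, at most 10 in all, crops included, and the job is handed in when it is done.

Besides the shell and the picture viewer there is one more tool, called after "Call:" as name(argument=value, ...), one argument or row to a line, values as JSON. drive_tool: Moves the arm, as the interface text tells. Its arguments: {"type":"object","properties":{"rows":{"type":"array","items":{"type":"object","properties":{"dx":{"type":"number"},"dy":{"type":"number"},"dz":{"type":"number"},"wx":{"type":"number"},"wy":{"type":"number"},"wz":{"type":"number"},"hand":{"type":"number"}}}}},"required":["rows"]}

```bash
mkdir -p pics; python3 - <<'E'
from workcell import bot
import cv2,numpy as np
for n in ["scene","side"]:
    im=bot.camera(n); cv2.imwrite(f"pics/{n}0.png",im[:,:,::-1])
    c=bot.get_calibration(n); print(n,{k:(np.round(v,4).tolist() if not isinstance(v,str) else v) for k,v in c.items()})
    for t in ["keeper","flap","matchbox_mid","flap_edge"]:
        print(t,[(np.round(d["extent"],1).tolist(),round(d["score"],2)) for d in bot.look_for(n,t)][:4])
print(bot.get_calibration("wrist")); o=bot.get_obs();print(o["clock"],o["eef_pos"],o["tool_rot"],o["grip_width"])
E
```

```text
scene {'vfov': 57.8621, 'cx': 323.2532, 'cy': 201.0385, 'origin': [0.1419, -0.4708, 0.6726], 'rotation': [0.3719, -0.125, -0.2905, 0.8727]}
keeper [([249.4, 174.2, 18.9, 16.7], 0.72), ([426.2, 296.3, 138.1, 125.6], 0.61)]
flap [([422.9, 283.6, 44.3, 53.9], 0.75)]
matchbox_mid [([341.5, 285.9, 20.0, 15.9], 0.69), ([394.3, 309.0, 33.6, 34.8], 0.67), ([248.0, 171.2, 12.0, 11.2], 0.49)]
flap_edge [([423.0, 283.6, 48.0, 54.1], 0.72)]
side {'vfov': 44.7374, 'cx': 319.5436, 'cy': 192.1451, 'origin': [0.5536, -1.1771, 0.7612], 'rotation': [0.5028, 0.0222, 0.0185, 0.8639]}
keeper [([341.0, 265.9, 120.7, 80.4], 0.93)]
flap [([337.5, 250.5, 7.7, 40.6], 0.7), ([304.1, 257.8, 15.9, 12.9], 0.37)]
matchbox_mid [([305.4, 258.9, 14.2, 16.1], 0.57)]
flap_edge []
{'vfov': 59.242247966715595, 'cx': 317.8908200000717, 'cy': 199.06161584392024, 'mount': array([[ 8.26181197e-04,  9.51526178e-01,  3.07566659e-01,
         7.76761178e-02],
       [ 9.99998109e-01, -1.32765442e-03,  1.42121484e-03,
        -6.32308598e-04],
       [ 1.76066535e-03,  3.07564903e-01, -9.51525476e-01,
        -1.64889695e-01],
       [ 0.00000000e+00,  0.00000000e+00,  0.00000000e+00,
         1.00000000e+00]])}
0.5 [ 4.99984043e-01 -4.85043057e-06  2.10072214e-01] [ 7.07113470e-01  7.07100091e-01 -1.70630061e-05 -3.07764608e-05] 0.08555007041419069
```

```bash
python3 - <<'E'
import cv2
a=cv2.imread("pics/scene0.png"); cv2.imwrite("pics/a.png",cv2.resize(a[200:380,300:540],None,fx=3.3,fy=3.3,interpolation=cv2.INTER_CUBIC))
E
```

```text
(no output)
```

View pics/scene0.png

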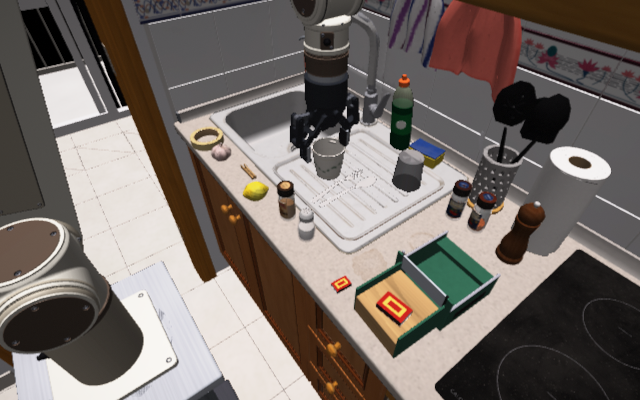

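View pics/a.png

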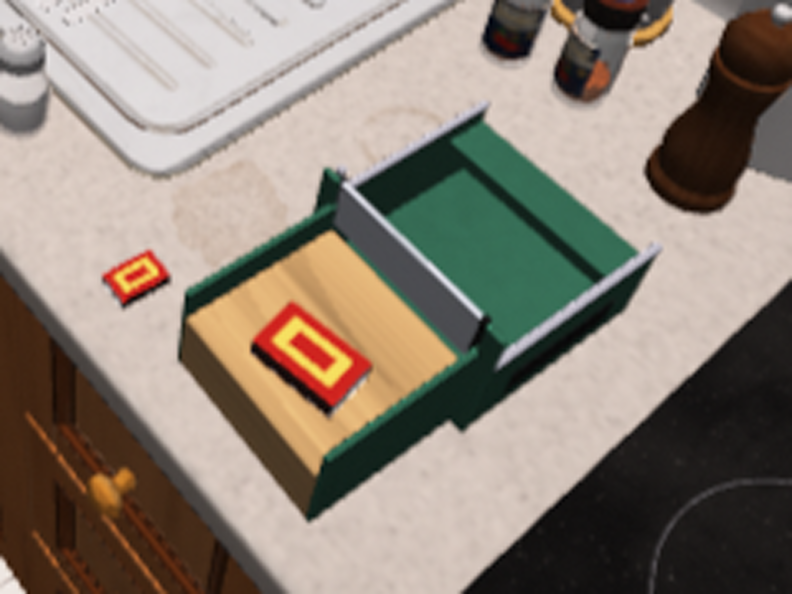

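View pics/side0.png

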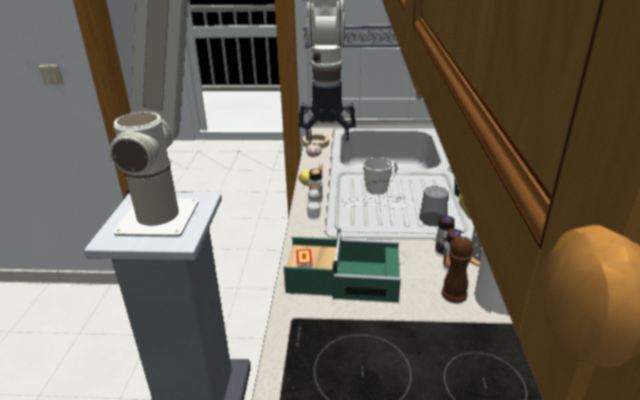

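The scene picture shows the keeper around (426,296), with its ledge nearer the robot and the door at (423,284). There are two matchbox candidates: a small one on the worktop at (341,284) and a larger one on the ledge at (394,308). The one on the ledge fits the description (larger, flat on the ledge), and the enlarged crop confirms it.

```bash
cat > h.py <<'E'
import numpy as np, cv2
from scipy.spatial.transform import Rotation as R
from scipy.optimize import least_squares
from workcell import bot
def cam(n,obs=None):
    c=bot.get_calibration(n); f=200/np.tan(np.radians(c["vfov"]/2))
    if n=="wrist":
        M=np.array(c["mount"]); Rt=R.from_quat(obs["tool_rot"]).as_matrix()
        return f,c["cx"],c["cy"],Rt@M[:3,3]+obs["eef_pos"],Rt@M[:3,:3]
    return f,c["cx"],c["cy"],np.array(c["origin"]),R.from_quat(c["rotation"]).as_matrix()
def proj(C,P):
    f,cx,cy,o,Rm=C; q=(np.atleast_2d(P)-o)@Rm
    return np.c_[cx+f*q[:,0]/-q[:,2],cy-f*q[:,1]/-q[:,2]]
def ray(C,uv,z):
    f,cx,cy,o,Rm=C; d=Rm@np.array([(uv[0]-cx)/f,-(uv[1]-cy)/f,-1]); return o+d*(z-o[2])/d[2]
def k2w(p,P):
    P=np.atleast_2d(P)/1000.; c,s=np.cos(p[2]),np.sin(p[2])
    return np.c_[p[0]+c*P[:,0]-s*P[:,1],p[1]+s*P[:,0]+c*P[:,1],P[:,2]]
def w2k(p,W):
    d=np.array(W[:2])-p[:2]; c,s=np.cos(p[2]),np.sin(p[2]); return 1000*np.array([c*d[0]+s*d[1],-s*d[0]+c*d[1]])
def fit(C,P,uv,p0):
    return least_squares(lambda p:(proj(C,k2w(p,P))-uv).ravel(),p0,loss="soft_l1")
E
python3 - <<'E'
from h import *
C=cam("scene")
P=[[-115,56,60],[-115,-56,60],[2,62,103],[2,-54,103],[0,-56,60],[145,-68,75],[145,68,75],[-115,62,84]]
uv=np.array([[188,318],[324,460],[345,183],[487,318],[457,357],[660,245],[487,105],[187,290]])/3.3+[300,200]
g=ray(C,(424,284),.08); r=fit(C,P,uv,[g[0],g[1],0]); print(r.x,np.round((proj(C,k2w(r.x,P))-uv),1).tolist())
p=r.x
m=np.array([[290,303],[372,370],[331,402],[252,342]])/3.3+[300,200]
for u in m: print(w2k(p,ray(C,u,.075)))
print(w2k(p,ray(C,m.mean(0),.075)),ray(C,m.mean(0),.075))
E
```

```text
[ 0.53158111 -0.27268744 -0.05136156] [[0.1, 0.0], [-1.5, 4.3], [-1.0, -2.1], [0.8, -0.0], [4.4, 1.9], [0.3, -0.6], [0.2, -1.2], [-0.7, -0.7]]
[-67.00937538  24.56798144]
[-57.6502823  -32.34535946]
[-89.20648214 -33.80182146]
[-101.22064944   17.49532805]
[-78.85523858  -6.62039746] [ 0.45248997 -0.27525076  0.075     ]
```

Call:
drive_tool(
  rows=[
    {"dx": -0.6,"dy": -0.1,"wz": 0.1,"hand": 85},
    {"dx": -1.4,"dy": -0.2,"wz": 0.2,"hand": 85},
    {"dx": -2.2,"dy": -0.3,"wz": 0.3,"hand": 85},
    {"dx": -3.0,"dy": -0.5,"wz": 0.4,"hand": 85},
    {"dx": -3.8,"dy": -0.6,"wz": 0.5,"hand": 85},
    {"dx": -4.6,"dy": -0.7,"wz": 0.6,"hand": 85},
    {"dx": -5.2,"dy": -0.77,"wz": 0.6,"hand": 85},
    {"dx": -5.42,"dy": -0.77,"wz": 0.6,"hand": 85},
    {"dx": -5.42,"dy": -0.77,"wz": 0.6,"hand": 85},
    {"dx": -5.42,"dy": -0.77,"wz": 0.6,"hand": 85},
  ],
)

```text
invalid input at $.rows[0]: expected keys dx, dy, dz, wx, wy, wz, hand
```

```bash
python3 - <<'E'
from h import *
o=bot.get_obs(); print(o["clock"],o["eef_pos"],o["tool_rot"],o["grip_width"],bot.tip_extent,o["ft_force"])
im=bot.camera("wrist"); cv2.imwrite("pics/w1.png",im[:,:,::-1])
np.savez("o1.npz",eef_pos=o["eef_pos"],tool_rot=o["tool_rot"])
E
```

```text
0.5 [ 4.99984043e-01 -4.85043057e-06  2.10072214e-01] [ 7.07113470e-01  7.07100091e-01 -1.70630061e-05 -3.07764608e-05] 0.08555007041419069 0.011 [0.58901876 0.18532263 0.17050217]
```

View pics/w1.png

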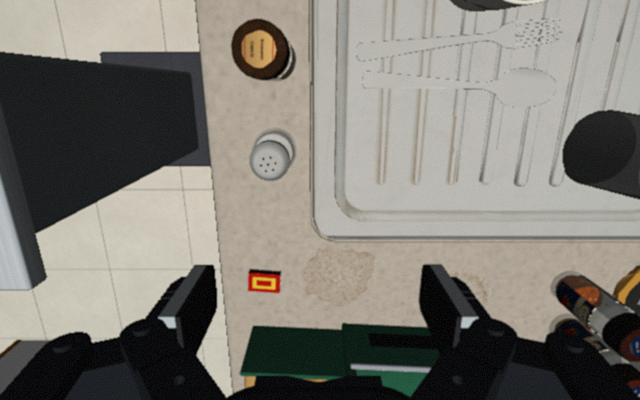

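The first move was refused (every key is needed). The wrist view shows the keeper at the bottom (340,350), partly hidden by the fingers, with the salt shaker at (270,158). I'll look from beyond the keeper.

Call:
drive_tool(
  rows=[
    {"dx": -0.6,"dy": -0.1,"dz": 0,"wx": 0,"wy": 0,"wz": 0.1,"hand": 85},
    {"dx": -1.4,"dy": -0.2,"dz": 0,"wx": 0,"wy": 0,"wz": 0.2,"hand": 85},
    {"dx": -2.3,"dy": -0.3,"dz": 0,"wx": 0,"wy": 0,"wz": 0.3,"hand": 85},
    {"dx": -3.2,"dy": -0.5,"dz": 0,"wx": 0,"wy": 0,"wz": 0.4,"hand": 85},
    {"dx": -4.1,"dy": -0.6,"dz": 0,"wx": 0,"wy": 0,"wz": 0.5,"hand": 85},
    {"dx": -5.0,"dy": -0.7,"dz": 0,"wx": 0,"wy": 0,"wz": 0.6,"hand": 85},
    {"dx": -5.9,"dy": -0.77,"dz": 0,"wx": 0,"wy": 0,"wz": 0.6,"hand": 85},
    {"dx": -6.8,"dy": -0.77,"dz": 0,"wx": 0,"wy": 0,"wz": 0.6,"hand": 85},
    {"dx": -7.4,"dy": -0.77,"dz": 0,"wx": 0,"wy": 0,"wz": 0.6,"hand": 85},
    {"dx": -7.6,"dy": -0.77,"dz": 0,"wx": 0,"wy": 0,"wz": 0.6,"hand": 85},
    {"dx": -7.6,"dy": -0.77,"dz": 0,"wx": 0,"wy": 0,"wz": 0.6,"hand": 85},
    {"dx": -7.6,"dy": -0.77,"dz": 0,"wx": 0,"wy": 0,"wz": 0.6,"hand": 85},
  ],
)

```text
clock: 1.75
eef_pos: [0.4615, -0.3789, 0.2099]
tool_rot: [0.725, 0.689, 0.0, -0.001]
ft_force: [0.1, 1.0, -0.8]
grip_width: 0.085
grasp_force: 0.0
```

```bash
python3 - <<'E'
from h import *
o=bot.get_obs(); print(o["clock"],o["eef_pos"],o["tool_rot"],o["grip_width"],o["ft_force"])
im=bot.camera("wrist"); cv2.imwrite("pics/w2.png",cv2.resize(im[:,:,::-1],(800,500),interpolation=cv2.INTER_CUBIC))
np.savez("o1.npz",eef_pos=o["eef_pos"],tool_rot=o["tool_rot"])
C=cam("wrist",o); p=[.53158,-.27269,-.05136]
P=[[-115,56,60],[-115,-56,60],[2,62,103],[2,-54,103],[145,-68,75],[145,68,75]]
print(np.round(proj(C,k2w(p,P))*1.25).tolist())
E
```

```text
1.75 [ 0.46146206 -0.37894836  0.20992067] [ 7.25158360e-01  6.88581882e-01  1.83896970e-04 -5.57933801e-04] 0.08501560390627459 [ 0.13122097  0.97225016 -0.81961397]
[[318.0, -42.0], [327.0, 143.0], [527.0, -82.0], [509.0, 145.0], [710.0, 163.0], [762.0, -75.0]]
```

View pics/w2.png

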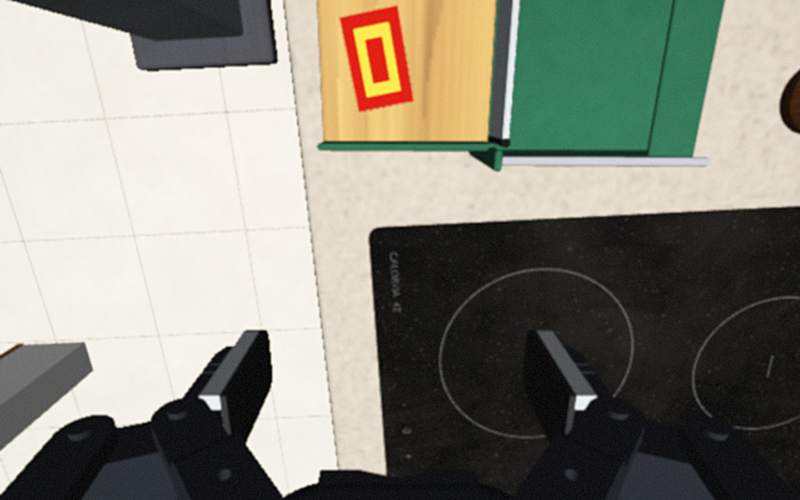

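The wrist view shows the ledge's front right corner at (324,142), the door's free edge at (509,143), and the red matchbox between (340,6) and (412,111).

```bash
python3 - <<'E'
from h import *
d=np.load("o1.npz"); C=cam("wrist",d); S=cam("scene")
P=[[-115,-56,60],[0,-54,103],[4,-54,103],[145,-69,75],[113,-66,60]]; uv=np.array([[324,142],[498,143],[509,144],[709,161],[649,151]])/1.25
P2=[[-115,56,60],[2,62,103],[145,68,75]]; u2=np.array([[188,318],[345,183],[487,105]])/3.3+[300,200]
f=lambda p:np.r_[(proj(C,k2w(p,P))-uv).ravel(),.7*(proj(S,k2w(p,P2))-u2).ravel()]
r=least_squares(f,[.5316,-.2727,-.05],loss="soft_l1"); p=r.x; print(p,np.round(r.fun,1))
m=np.array([[340,17],[396,6],[412,100],[361,111]])/1.25
print([np.round(w2k(p,ray(C,u,.075)),1).tolist() for u in m], w2k(p,ray(C,m.mean(0),.075)))
Rt=R.from_quat(d["tool_rot"]).as_matrix()
for k in [(-72,-2),(25,-2)]:
    w=k2w(p,[k[0],k[1],0])[0]; w[2]=.077
    print(k,w,(Rt.T@(w-d["eef_pos"]))/.05)
a=np.arctan2(Rt[1,1],Rt[0,1]); print("tool y yaw",a,"turn units",-np.degrees(p[2]-a)/5)
E
```

```text
[ 0.52903337 -0.27135275 -0.04264782] [-0.2  0.4  3.8  0.   0.3 -0.8 -0.9 -0.1 -0.2  2.8 -0.9  0.5 -1.9 -1.3
 -1.2 -0.9]
[[-98.1, 20.0], [-63.7, 25.7], [-53.9, -28.6], [-87.1, -35.1]] [-75.80146836  -3.66416761]
(-72, -2) [ 0.45701357 -0.27028122  0.077     ] [ 2.16308181 -0.19975506  2.66076529]
(25, -2) [ 0.55392537 -0.2744168   0.077     ] [2.18070685 1.74016459 2.65970508]
tool y yaw -0.05173244152748797 turn units -0.104102140091662
```

Call:
drive_tool(
  rows=[
    {"dx": 0.5,"dy": -0.06,"dz": 0,"wx": 0,"wy": 0,"wz": -0.1,"hand": 85.4},
    {"dx": 1.3,"dy": -0.15,"dz": 0,"wx": 0,"wy": 0,"wz": -0.1,"hand": 85.4},
    {"dx": 2.0,"dy": -0.24,"dz": 0.2,"wx": 0,"wy": 0,"wz": -0.1,"hand": 85.4},
    {"dx": 2.16,"dy": -0.24,"dz": 0.8,"wx": 0,"wy": 0,"wz": -0.1,"hand": 85.4},
    {"dx": 2.16,"dy": -0.24,"dz": 1.5,"wx": 0,"wy": 0,"wz": -0.1,"hand": 85.4},
    {"dx": 2.16,"dy": -0.24,"dz": 2.0,"wx": 0,"wy": 0,"wz": -0.1,"hand": 85.4},
    {"dx": 2.16,"dy": -0.24,"dz": 2.2,"wx": 0,"wy": 0,"wz": -0.1,"hand": 85.4},
    {"dx": 2.16,"dy": -0.24,"dz": 2.2,"wx": 0,"wy": 0,"wz": -0.1,"hand": 85.4},
    {"dx": 2.16,"dy": -0.24,"dz": 2.2,"wx": 0,"wy": 0,"wz": -0.1,"hand": 85.4},
  ],
)

```text
clock: 2.7
eef_pos: [0.456, -0.2715, 0.1014]
tool_rot: [0.722, 0.692, 0.0, 0.001]
ft_force: [-0.2, -0.6, -0.0]
grip_width: 0.0852
grasp_force: 0.0
```

```bash
python3 - <<'E'
from h import *
o=bot.get_obs(); p=np.array([.52903,-.27135,-.04265]); print(o["clock"],o["eef_pos"],w2k(p,o["eef_pos"]),o["grip_width"],o["ft_force"])
a=bot.camera("scene")[:,:,::-1]; s=bot.camera("side")[:,:,::-1]
a=cv2.resize(a[180:370,320:510],(590,590),interpolation=cv2.INTER_CUBIC); s=cv2.resize(s[200:310,270:309+10],(209,590)) if 0 else cv2.resize(s[190:310,280:320+0],(200,590),interpolation=cv2.INTER_CUBIC)
cv2.imwrite("pics/d1.png",np.hstack([a,s]))
E
```

```text
2.7 [ 0.45604009 -0.27145508  0.10141176] [-72.91905824  -3.21706094] 0.08521241606361414 [-0.23744507 -0.5992406  -0.02692546]
```

View pics/d1.png

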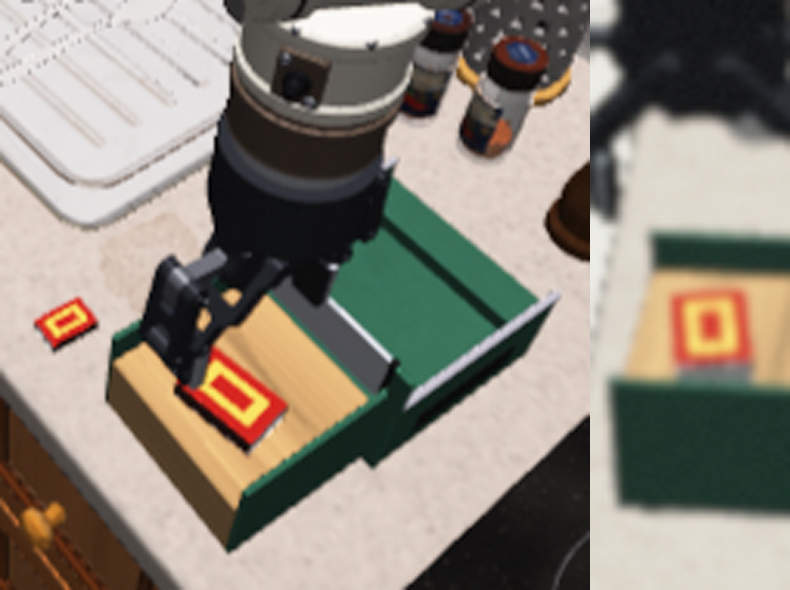

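The scene crop shows the open fingers straddling the matchbox: rear finger behind it at crop (190,370), front finger ahead of the shut door. I'll go down in stages to feel for the ledge.

Call:
drive_tool(
  rows=[
    {"dx": 0,"dy": -0.02,"dz": 0.2,"wx": 0,"wy": 0,"wz": 0,"hand": 85.4},
    {"dx": 0,"dy": -0.02,"dz": 0.4,"wx": 0,"wy": 0,"wz": 0,"hand": 85.4},
    {"dx": 0,"dy": -0.02,"dz": 0.5,"wx": 0,"wy": 0,"wz": 0,"hand": 85.4},
    {"dx": 0,"dy": -0.02,"dz": 0.5,"wx": 0,"wy": 0,"wz": 0,"hand": 85.4},
  ],
)

```text
clock: 3.2
eef_pos: [0.4531, -0.271, 0.0737]
tool_rot: [0.722, 0.691, -0.0, -0.001]
ft_force: [0.3, -0.1, -0.1]
grip_width: 0.0854
grasp_force: 0.0
```

Call:
drive_tool(
  rows=[
    {"dx": 0,"dy": 0,"dz": 0.03,"wx": 0,"wy": 0,"wz": 0,"hand": 85.4},
    {"dx": 0,"dy": 0,"dz": 0.06,"wx": 0,"wy": 0,"wz": 0,"hand": 85.4},
    {"dx": 0,"dy": 0,"dz": 0.06,"wx": 0,"wy": 0,"wz": 0,"hand": 85.4},
  ],
)

```text
clock: 3.5
eef_pos: [0.4542, -0.2715, 0.0721]
tool_rot: [0.722, 0.692, 0.0, 0.0]
ft_force: [-0.1, 1.0, -0.4]
grip_width: 0.0853
grasp_force: 0.0
```

Call:
drive_tool(
  rows=[
    {"dx": 0,"dy": 0,"dz": 0.03,"wx": 0,"wy": 0,"wz": 0,"hand": 85.4},
    {"dx": 0,"dy": 0,"dz": 0.06,"wx": 0,"wy": 0,"wz": 0,"hand": 85.4},
    {"dx": 0,"dy": 0,"dz": 0.06,"wx": 0,"wy": 0,"wz": 0,"hand": 85.4},
  ],
)

```text
clock: 3.8
eef_pos: [0.454, -0.2714, 0.0689]
tool_rot: [0.722, 0.692, -0.0, -0.0]
ft_force: [-1.4, 0.5, 0.3]
grip_width: 0.0855
grasp_force: 0.0
```

Call:
drive_tool(
  rows=[
    {"dx": 0,"dy": 0,"dz": 0.03,"wx": 0,"wy": 0,"wz": 0,"hand": 85.4},
    {"dx": 0,"dy": 0,"dz": 0.06,"wx": 0,"wy": 0,"wz": 0,"hand": 85.4},
    {"dx": 0,"dy": 0,"dz": 0.06,"wx": 0,"wy": 0,"wz": 0,"hand": 85.4},
  ],
)

```text
clock: 4.1
eef_pos: [0.454, -0.2714, 0.0658]
tool_rot: [0.722, 0.692, -0.0, -0.0]
ft_force: [0.2, 0.1, -0.1]
grip_width: 0.0851
grasp_force: 0.0
```

Call:
drive_tool(
  rows=[
    {"dx": 0,"dy": 0,"dz": 0.03,"wx": 0,"wy": 0,"wz": 0,"hand": 85.4},
    {"dx": 0,"dy": 0,"dz": 0.06,"wx": 0,"wy": 0,"wz": 0,"hand": 85.4},
    {"dx": 0,"dy": 0,"dz": 0.06,"wx": 0,"wy": 0,"wz": 0,"hand": 85.4},
  ],
)

```text
clock: 4.4
eef_pos: [0.454, -0.2714, 0.0628]
tool_rot: [0.722, 0.692, -0.0, -0.0]
ft_force: [0.2, -0.1, 0.2]
grip_width: 0.0854
grasp_force: 0.0
```

Call:
drive_tool(
  rows=[
    {"dx": 0,"dy": 0,"dz": 0.02,"wx": 0,"wy": 0,"wz": 0,"hand": 85.4},
    {"dx": 0,"dy": 0,"dz": 0.04,"wx": 0,"wy": 0,"wz": 0,"hand": 85.4},
    {"dx": 0,"dy": 0,"dz": 0.04,"wx": 0,"wy": 0,"wz": 0,"hand": 85.4},
  ],
)

```text
clock: 4.7
eef_pos: [0.4541, -0.2714, 0.061]
tool_rot: [0.722, 0.692, -0.0, -0.0]
ft_force: [1.4, 0.7, 0.3]
grip_width: 0.0851
grasp_force: 0.0
```

Call:
drive_tool(
  rows=[
    {"dx": 0,"dy": 0.08,"dz": 0,"wx": 0,"wy": 0,"wz": 0,"hand": 85.4},
    {"dx": 0,"dy": 0.16,"dz": 0,"wx": 0,"wy": 0,"wz": 0,"hand": 85.4},
    {"dx": 0,"dy": 0.24,"dz": 0,"wx": 0,"wy": 0,"wz": 0,"hand": 85.4},
    {"dx": 0,"dy": 0.32,"dz": 0,"wx": 0,"wy": 0,"wz": 0,"hand": 85.4},
    {"dx": 0,"dy": 0.4,"dz": 0,"wx": 0,"wy": 0,"wz": 0,"hand": 85.4},
    {"dx": 0,"dy": 0.48,"dz": 0,"wx": 0,"wy": 0,"wz": 0,"hand": 85.4},
    {"dx": 0,"dy": 0.56,"dz": 0,"wx": 0,"wy": 0,"wz": 0,"hand": 85.4},
    {"dx": 0,"dy": 0.64,"dz": 0,"wx": 0,"wy": 0,"wz": 0,"hand": 85.4},
    {"dx": 0,"dy": 0.72,"dz": 0,"wx": 0,"wy": 0,"wz": 0,"hand": 85.4},
    {"dx": 0,"dy": 0.8,"dz": 0,"wx": 0,"wy": 0,"wz": 0,"hand": 85.4},
    {"dx": 0,"dy": 0.8,"dz": 0,"wx": 0,"wy": 0,"wz": 0,"hand": 85.4},
  ],
)

```text
clock: 5.8
eef_pos: [0.4946, -0.2732, 0.061]
tool_rot: [0.722, 0.692, 0.0, 0.0]
ft_force: [-2.4, 0.1, -0.7]
grip_width: 0.0855
grasp_force: 0.7
```

```bash
python3 - <<'E'
from h import *
o=bot.get_obs(); p=np.array([.52903,-.27135,-.04265]); print(o["clock"],o["eef_pos"],w2k(p,o["eef_pos"]),o["grip_width"],o["ft_force"])
a=bot.camera("scene")[:,:,::-1]; s=bot.camera("wrist")[:,:,::-1]
a=cv2.resize(a[200:370,340:500],(480,510),interpolation=cv2.INTER_CUBIC); s=cv2.resize(s[:,120:520],(320,320))
s=np.vstack([s,np.zeros((190,320,3),np.uint8)])
cv2.imwrite("pics/d2.png",np.hstack([a,s]))
E
```

```text
5.8 [ 0.4946259  -0.27320772  0.06100396] [-34.29360349  -3.32292547] 0.08554730868493286 [-2.37574879  0.1191432  -0.66417768]
```

View pics/d2.png

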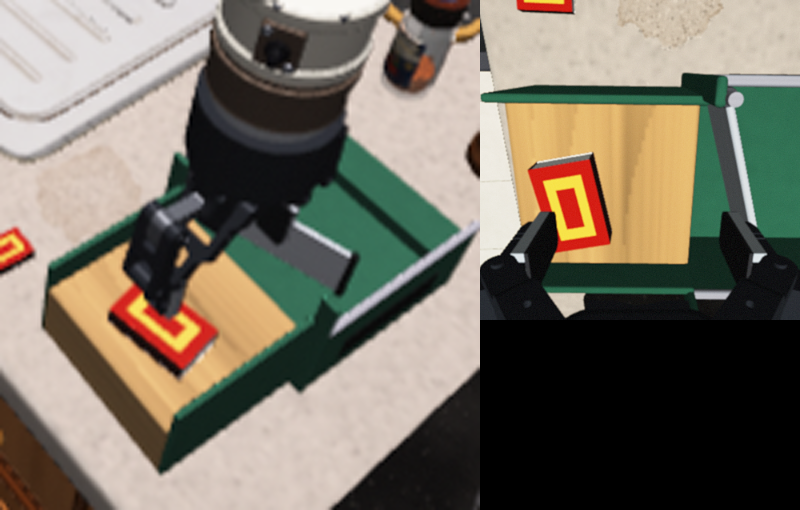

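The door has opened with the front finger at about (300,230), but the matchbox has not moved from (165,330) in the crop. The rear finger must be passing above it, so I need the true tip height.

```bash
python3 - <<'E'
from h import *
S=cam("scene"); o=bot.get_obs(); Rt=R.from_quat(o["tool_rot"]).as_matrix()
for e,uv in [((.456,-.2715,.1014),(320+190/3.105,180+382/3.105)),(o["eef_pos"],(340+165/3,200+315/3))]:
    print(np.round(uv,1))
    for z in (0.011,-.002,-.015,-.025,-.035):
        P=np.array([e+Rt@np.array([x,y,z]) for x in(-.011,.011) for y in (-.0427,-.057)]); print(z,np.round(proj(S,P),0).tolist())
for n in ("scene","wrist"): 
    bot.camera(n)
    print(n,[(np.round(d["extent"],1).tolist(),round(d["score"],2)) for d in bot.look_for(n,"matchbox_mid")][:3])
E
```

```text
[381.2 303. ]
0.011 [[381.0, 317.0], [375.0, 322.0], [373.0, 308.0], [367.0, 312.0]]
-0.002 [[382.0, 314.0], [376.0, 318.0], [374.0, 304.0], [368.0, 308.0]]
-0.015 [[383.0, 310.0], [377.0, 314.0], [375.0, 300.0], [368.0, 304.0]]
-0.025 [[384.0, 307.0], [377.0, 311.0], [375.0, 297.0], [369.0, 301.0]]
-0.035 [[385.0, 303.0], [378.0, 308.0], [376.0, 294.0], [369.0, 298.0]]
[395. 305.]
0.011 [[395.0, 318.0], [389.0, 322.0], [387.0, 309.0], [381.0, 313.0]]
-0.002 [[396.0, 314.0], [390.0, 318.0], [388.0, 305.0], [382.0, 309.0]]
-0.015 [[397.0, 310.0], [391.0, 314.0], [388.0, 301.0], [383.0, 305.0]]
-0.025 [[397.0, 307.0], [391.0, 312.0], [389.0, 299.0], [383.0, 302.0]]
-0.035 [[398.0, 305.0], [392.0, 309.0], [390.0, 296.0], [384.0, 300.0]]
scene [([340.3, 284.8, 20.0, 13.7], 0.8)]
wrist [([202.5, 8.9, 72.2, 17.8], 0.76), ([233.2, 253.3, 108.5, 124.0], 0.66), ([435.8, 194.6, 59.7, 173.3], 0.35)]
```

The tips are more than 75 mm up, so I'll back off and feel downward for the ledge.

Call:
drive_tool(
  rows=[
    {"dx": 0,"dy": -0.16,"dz": 0,"wx": 0,"wy": 0,"wz": 0,"hand": 85.4},
    {"dx": 0,"dy": -0.32,"dz": 0,"wx": 0,"wy": 0,"wz": 0,"hand": 85.4},
    {"dx": 0,"dy": -0.48,"dz": 0,"wx": 0,"wy": 0,"wz": 0,"hand": 85.4},
    {"dx": 0,"dy": -0.64,"dz": 0,"wx": 0,"wy": 0,"wz": 0,"hand": 85.4},
    {"dx": 0,"dy": -0.8,"dz": 0,"wx": 0,"wy": 0,"wz": 0,"hand": 85.4},
    {"dx": 0,"dy": -0.8,"dz": 0,"wx": 0,"wy": 0,"wz": 0,"hand": 85.4},
    {"dx": 0,"dy": -0.8,"dz": 0.04,"wx": 0,"wy": 0,"wz": 0,"hand": 85.4},
    {"dx": 0,"dy": -0.8,"dz": 0.08,"wx": 0,"wy": 0,"wz": 0,"hand": 85.4},
    {"dx": 0,"dy": -0.8,"dz": 0.08,"wx": 0,"wy": 0,"wz": 0,"hand": 85.4},
  ],
)

```text
clock: 7.0
eef_pos: [0.4543, -0.2714, 0.0567]
tool_rot: [0.722, 0.692, -0.0, -0.0]
ft_force: [-0.1, 0.4, -0.2]
grip_width: 0.0855
grasp_force: 0.0
```

Call:
drive_tool(
  rows=[
    {"dx": 0,"dy": 0,"dz": 0.03,"wx": 0,"wy": 0,"wz": 0,"hand": 85.4},
    {"dx": 0,"dy": 0,"dz": 0.06,"wx": 0,"wy": 0,"wz": 0,"hand": 85.4},
    {"dx": 0,"dy": 0,"dz": 0.06,"wx": 0,"wy": 0,"wz": 0,"hand": 85.4},
  ],
)

```text
clock: 7.3
eef_pos: [0.4541, -0.2713, 0.0538]
tool_rot: [0.722, 0.692, -0.0, -0.0]
ft_force: [0.1, 0.4, 0.2]
grip_width: 0.0858
grasp_force: 0.0
```

Call:
drive_tool(
  rows=[
    {"dx": 0,"dy": 0,"dz": 0.03,"wx": 0,"wy": 0,"wz": 0,"hand": 85.4},
    {"dx": 0,"dy": 0,"dz": 0.06,"wx": 0,"wy": 0,"wz": 0,"hand": 85.4},
    {"dx": 0,"dy": 0,"dz": 0.06,"wx": 0,"wy": 0,"wz": 0,"hand": 85.4},
  ],
)

```text
clock: 7.6
eef_pos: [0.454, -0.2714, 0.0508]
tool_rot: [0.722, 0.691, -0.0, -0.0]
ft_force: [-0.3, -1.0, -0.2]
grip_width: 0.0852
grasp_force: 0.0
```

Call:
drive_tool(
  rows=[
    {"dx": 0,"dy": 0,"dz": 0.03,"wx": 0,"wy": 0,"wz": 0,"hand": 85.4},
    {"dx": 0,"dy": 0,"dz": 0.06,"wx": 0,"wy": 0,"wz": 0,"hand": 85.4},
    {"dx": 0,"dy": 0,"dz": 0.06,"wx": 0,"wy": 0,"wz": 0,"hand": 85.4},
  ],
)

```text
clock: 7.9
eef_pos: [0.454, -0.2714, 0.0479]
tool_rot: [0.722, 0.692, -0.0, -0.0]
ft_force: [-0.1, -0.3, -0.2]
grip_width: 0.0853
grasp_force: 0.0
```

Call:
drive_tool(
  rows=[
    {"dx": 0,"dy": 0,"dz": 0.03,"wx": 0,"wy": 0,"wz": 0,"hand": 85.4},
    {"dx": 0,"dy": 0,"dz": 0.06,"wx": 0,"wy": 0,"wz": 0,"hand": 85.4},
    {"dx": 0,"dy": 0,"dz": 0.06,"wx": 0,"wy": 0,"wz": 0,"hand": 85.4},
  ],
)

```text
clock: 8.2
eef_pos: [0.454, -0.2714, 0.0448]
tool_rot: [0.722, 0.692, -0.0, -0.0]
ft_force: [-0.6, 0.5, -0.1]
grip_width: 0.0852
grasp_force: 0.0
```

```bash
python3 - <<'E'
from h import *
o=bot.get_obs(); p=np.array([.52903,-.27135,-.04265]); print(o["clock"],o["eef_pos"],w2k(p,o["eef_pos"]),o["grip_width"],o["ft_force"])
a=bot.camera("scene")[:,:,::-1]; s=bot.camera("wrist")[:,:,::-1]
a=cv2.resize(a[230:350,350:450],(400,480),interpolation=cv2.INTER_CUBIC); s=cv2.resize(s[:,120:520],(400,400))
s=np.vstack([s,np.zeros((80,400,3),np.uint8)])
cv2.imwrite("pics/d3.png",np.hstack([a,s]))
E
```

```text
8.2 [ 0.4539714  -0.27136023  0.04483009] [-74.9899029   -3.21050396] 0.0851702218049866 [-0.64317807  0.46337992 -0.08485962]
```

View pics/d3.png

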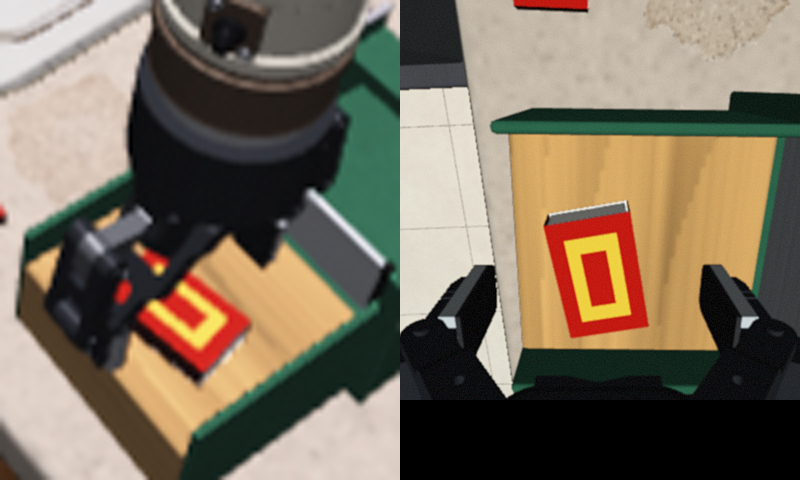

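The wrist view shows the box at (595,270) between the pads, unmoved. In the scene crop the rear tip is at (110,365), about 77 mm high, so I'll go lower.

Call:
drive_tool(
  rows=[
    {"dx": 0,"dy": 0,"dz": 0.04,"wx": 0,"wy": 0,"wz": 0,"hand": 85.4},
    {"dx": 0,"dy": 0,"dz": 0.08,"wx": 0,"wy": 0,"wz": 0,"hand": 85.4},
    {"dx": 0,"dy": 0,"dz": 0.08,"wx": 0,"wy": 0,"wz": 0,"hand": 85.4},
  ],
)

```text
clock: 8.6
eef_pos: [0.4539, -0.2713, 0.0407]
tool_rot: [0.722, 0.692, -0.0, -0.0]
ft_force: [-0.4, -0.0, -0.9]
grip_width: 0.0855
grasp_force: 0.0
```

Call:
drive_tool(
  rows=[
    {"dx": 0,"dy": 0,"dz": 0.03,"wx": 0,"wy": 0,"wz": 0,"hand": 85.4},
    {"dx": 0,"dy": 0,"dz": 0.06,"wx": 0,"wy": 0,"wz": 0,"hand": 85.4},
    {"dx": 0,"dy": 0,"dz": 0.06,"wx": 0,"wy": 0,"wz": 0,"hand": 85.4},
  ],
)

```text
clock: 8.9
eef_pos: [0.454, -0.2714, 0.0378]
tool_rot: [0.722, 0.692, -0.0, -0.0]
ft_force: [0.2, 0.4, 0.1]
grip_width: 0.0856
grasp_force: 0.0
```

Call:
drive_tool(
  rows=[
    {"dx": 0,"dy": 0,"dz": 0.03,"wx": 0,"wy": 0,"wz": 0,"hand": 85.4},
    {"dx": 0,"dy": 0,"dz": 0.06,"wx": 0,"wy": 0,"wz": 0,"hand": 85.4},
    {"dx": 0,"dy": 0,"dz": 0.06,"wx": 0,"wy": 0,"wz": 0,"hand": 85.4},
  ],
)

```text
clock: 9.2
eef_pos: [0.454, -0.2714, 0.0348]
tool_rot: [0.722, 0.692, -0.0, -0.0]
ft_force: [-0.6, 0.0, -0.1]
grip_width: 0.0854
grasp_force: 0.0
```

Call:
drive_tool(
  rows=[
    {"dx": 0,"dy": 0,"dz": 0.03,"wx": 0,"wy": 0,"wz": 0,"hand": 85.4},
    {"dx": 0,"dy": 0,"dz": 0.06,"wx": 0,"wy": 0,"wz": 0,"hand": 85.4},
    {"dx": 0,"dy": 0,"dz": 0.06,"wx": 0,"wy": 0,"wz": 0,"hand": 85.4},
  ],
)

```text
clock: 9.5
eef_pos: [0.454, -0.2714, 0.0318]
tool_rot: [0.722, 0.692, -0.0, -0.0]
ft_force: [0.2, 0.2, -0.4]
grip_width: 0.0851
grasp_force: 0.0
```

Call:
drive_tool(
  rows=[
    {"dx": 0,"dy": 0,"dz": 0.03,"wx": 0,"wy": 0,"wz": 0,"hand": 85.4},
    {"dx": 0,"dy": 0,"dz": 0.06,"wx": 0,"wy": 0,"wz": 0,"hand": 85.4},
    {"dx": 0,"dy": 0,"dz": 0.06,"wx": 0,"wy": 0,"wz": 0,"hand": 85.4},
  ],
)

```text
clock: 9.8
eef_pos: [0.454, -0.2714, 0.0288]
tool_rot: [0.722, 0.691, -0.0, -0.0]
ft_force: [-0.4, 0.1, -0.2]
grip_width: 0.085
grasp_force: 0.0
```

```bash
python3 - <<'E'
from h import *
S=cam("scene"); o=bot.get_obs(); Rt=R.from_quat(o["tool_rot"]).as_matrix()
a=bot.camera("scene"); 
for r in range(308,336): print(r,"".join("#" if a[r,c].max()<60 else ("w" if a[r,c][1]>110 else ("r" if a[r,c][0]>120 else ".")) for c in range(352,420)))
for z in (-.002,-.015,-.025,-.035):
    P=np.array([o["eef_pos"]+Rt@np.array([x,y,z]) for x in(-.011,) for y in (-.0427,-.057)]); print(z,np.round(proj(S,P),1).tolist())
E
```

```text
308 ww#......##############################rwwrrrrrrrwwwwwrrrrrwwwwwwwww
309 ww.......#################..#######...rwwwwrrrrrrwwwwwwrrrrrwwwwwwww
310 wwww....#####.############..######.rrrrwwwwwrrrrwwwwwwwrrrrrrwwwwwww
311 wwww....####...###################.rrrrrwwwwwrrwwwwwwwrrrrrrrwwwwwww
312 wwwww...#####...###################.rrrrrwwwwwwwwwwwwrrrrrrrwwwwwwww
313 wwwwww...#####...###############.###.rrrrrwwwwwwwwwwrrrrrrrwwwwwwwww
314 wwwwwww...####...#############.ww.###.rrrrrwwwwwwwwrrrrrrrwwwwwwwwww
315 wwwwwwww...####..#############wwww.####.rrrrrwwwwwrrrrrrrwwwwwwwwwww
316 wwwwwwww...##################.wwwww.####.rrrrrwwwrrrrrrrwwwwwwwwwwww
317 wwwwwwwww...#################.wwwwwww.###.rrrrrrrrrrrrrwwwwwwwwwwwww
318 wwwwwwwwww...################rwwwwwwww.###.rrrrrrrrrrrwwwwwwwwwwwwww
319 wwwwwwwwwww...############...rwwwwwwwww.####rrrrrrrrrwwwwwwwwwwwwwww
320 wwwwwwwwwwww...##########....wwwwwwwwwww.####rrrrrrr.wwwwwwwwwwwwwww
321 wwwwwwwwwwww....#########....wwwwwwwwwwwwr####.rrrrrwwwwwwwwwwwwwwww
322 wwwwwwwwwwwww....########....wwwwwwwwwwwwww.###.rrrwwwwwwwwwwwwwwwww
323 w
[... 403 characters left out ...]
wwwwwwwwwwwwwwwwwwwwwww..####
329 wwwwwwwwwwwwwwwwwww............wwwwwwwwwwwwwwwwwwwwwwwwwwwww...#####
330 wwwwwwwwwwwwwwwwwwww............wwwwwwwwwwwwwwwwwwwwwwwwwww...######
331 wwwwwwwwwwwwwwwwwwww............rwwwwwwwwwwwwwwwwwwwwwwwww..########
332 wwwwwwwwwwwwwwwwwwwww............rwwwwwwwwwwwwwwwwwwwwww...#########
333 wwwwwwwwwwwwwwwwwwwwww............wwwwwwwwwwwwwwwwww.ww..###########
334 wwwwwwwwwwwwwwwwwwwwwww............wwwwwwwwwwwwwwwwww...############
335 wwwwwwwwwwwwwwwwwwwwwwww............wwwwwwwwwwwwwwww...#############
-0.002 [[377.0, 333.9], [371.0, 338.1]]
-0.015 [[377.7, 330.6], [371.7, 334.8]]
-0.025 [[378.3, 328.0], [372.2, 332.2]]
-0.035 [[378.9, 325.3], [372.8, 329.6]]
```

Call:
drive_tool(
  rows=[
    {"dx": 0,"dy": 0,"dz": 0.03,"wx": 0,"wy": 0,"wz": 0,"hand": 85.4},
    {"dx": 0,"dy": 0,"dz": 0.06,"wx": 0,"wy": 0,"wz": 0,"hand": 85.4},
    {"dx": 0,"dy": 0,"dz": 0.06,"wx": 0,"wy": 0,"wz": 0,"hand": 85.4},
  ],
)

```text
clock: 10.15
eef_pos: [0.454, -0.2713, 0.0258]
tool_rot: [0.722, 0.692, -0.0, -0.0]
ft_force: [-0.6, -0.1, 0.0]
grip_width: 0.0854
grasp_force: 0.0
```

Call:
drive_tool(
  rows=[
    {"dx": 0,"dy": 0,"dz": 0.03,"wx": 0,"wy": 0,"wz": 0,"hand": 85.4},
    {"dx": 0,"dy": 0,"dz": 0.06,"wx": 0,"wy": 0,"wz": 0,"hand": 85.4},
    {"dx": 0,"dy": 0,"dz": 0.06,"wx": 0,"wy": 0,"wz": 0,"hand": 85.4},
  ],
)

```text
clock: 10.45
eef_pos: [0.4542, -0.2715, 0.0255]
tool_rot: [0.722, 0.692, 0.0, 0.001]
ft_force: [-7.0, 2.9, 15.9]
grip_width: 0.085
grasp_force: 7.8
```

```bash
python3 - <<'E'
from h import *
S=cam("scene"); o=bot.get_obs(); Rt=R.from_quat(o["tool_rot"]).as_matrix()
a=bot.camera("scene")
for z in (-.045,-.062,-.08,-.095):
    P=np.array([o["eef_pos"]+Rt@np.array([x,y,z]) for x in(-.038,0) for y in (-.03,0,.03)]); print(z,np.round(proj(S,P)).tolist())
b=a[255:335,360:450].copy(); cv2.imwrite("pics/d4.png",cv2.resize(np.clip(b[:,:,::-1].astype(float)*1.6,0,255).astype(np.uint8),(675,600),interpolation=cv2.INTER_CUBIC))
E
```

```text
-0.045 [[395.0, 332.0], [408.0, 323.0], [420.0, 314.0], [381.0, 315.0], [393.0, 307.0], [405.0, 299.0]]
-0.062 [[397.0, 327.0], [409.0, 318.0], [422.0, 309.0], [382.0, 310.0], [394.0, 302.0], [407.0, 294.0]]
-0.08 [[398.0, 322.0], [411.0, 313.0], [423.0, 304.0], [383.0, 305.0], [396.0, 296.0], [408.0, 288.0]]
-0.095 [[399.0, 317.0], [412.0, 308.0], [425.0, 299.0], [384.0, 300.0], [397.0, 292.0], [410.0, 283.0]]
```

View pics/d4.png

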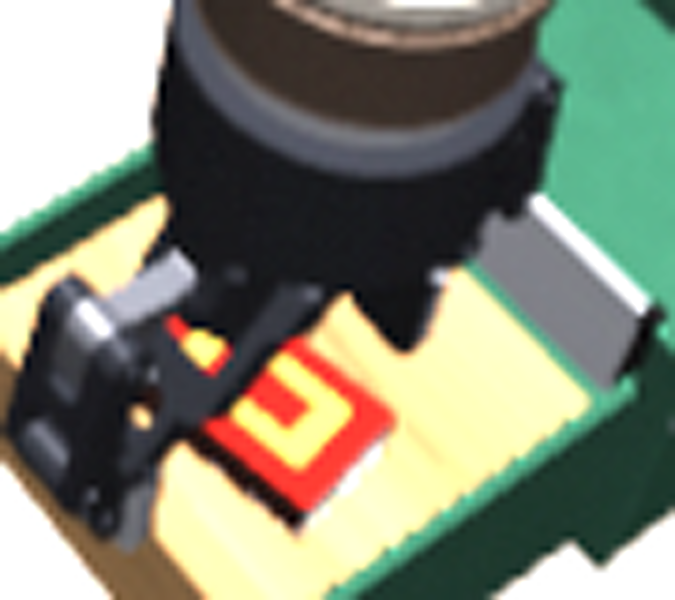

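The crop shows the body edge at (360,280), well above the ledge. Both tips reach the ledge: rear at (120,540), front at (405,340) ahead of the shut door. So the tips sit about 34 mm behind the reported TCP. I'll lift 4 mm and push.

Call:
drive_tool(
  rows=[
    {"dx": 0,"dy": 0,"dz": -0.13,"wx": 0,"wy": 0,"wz": 0,"hand": 85.4},
    {"dx": 0,"dy": 0,"dz": -0.13,"wx": 0,"wy": 0,"wz": 0,"hand": 85.4},
    {"dx": 0,"dy": 0.1,"dz": -0.13,"wx": 0,"wy": 0,"wz": 0,"hand": 85.4},
    {"dx": 0,"dy": 0.2,"dz": -0.13,"wx": 0,"wy": 0,"wz": 0,"hand": 85.4},
    {"dx": 0,"dy": 0.3,"dz": -0.13,"wx": 0,"wy": 0,"wz": 0,"hand": 85.4},
    {"dx": 0,"dy": 0.4,"dz": -0.13,"wx": 0,"wy": 0,"wz": 0,"hand": 85.4},
    {"dx": 0,"dy": 0.5,"dz": -0.13,"wx": 0,"wy": 0,"wz": 0,"hand": 85.4},
    {"dx": 0,"dy": 0.6,"dz": -0.13,"wx": 0,"wy": 0,"wz": 0,"hand": 85.4},
    {"dx": 0,"dy": 0.7,"dz": -0.13,"wx": 0,"wy": 0,"wz": 0,"hand": 85.4},
    {"dx": 0,"dy": 0.8,"dz": -0.13,"wx": 0,"wy": 0,"wz": 0,"hand": 85.4},
    {"dx": 0,"dy": 0.9,"dz": -0.13,"wx": 0,"wy": 0,"wz": 0,"hand": 85.4},
    {"dx": 0,"dy": 0.9,"dz": -0.13,"wx": 0,"wy": 0,"wz": 0,"hand": 85.4},
  ],
)

```text
clock: 11.7
eef_pos: [0.5001, -0.2736, 0.0298]
tool_rot: [0.722, 0.692, 0.0, 0.001]
ft_force: [-2.3, 1.5, 1.5]
grip_width: 0.085
grasp_force: 1.2
```

```bash
cat > chk.py <<'E'
from h import *
o=bot.get_obs(); p=np.array([.52903,-.27135,-.04265]); C=cam("wrist",o)
a=bot.camera("wrist"); h=cv2.cvtColor(a,cv2.COLOR_RGB2HSV)
m=(((h[:,:,0]<8)|(h[:,:,0]>172))&(h[:,:,1]>150)&(h[:,:,2]>90)).astype(np.uint8)
n,l,s,c=cv2.connectedComponentsWithStats(m)
print("tool",np.round(w2k(p,o["eef_pos"]),1),o["eef_pos"][2],o["ft_force"])
for i in range(1,n):
    if s[i,4]>150:
        q=cv2.boxPoints(cv2.minAreaRect(np.argwhere(l==i)[:,::-1].astype(np.float32)))
        for z in (.075,.026): print(s[i,4],z,[np.round(w2k(p,ray(C,u,z))).tolist() for u in q])
E
python3 chk.py
```

```text
tool [-28.8  -3.5] 0.029760877687402508 [-2.25802297  1.50751016  1.54220403]
6192 0.075 [[-72.0, 19.0], [-35.0, 20.0], [-35.0, -37.0], [-77.0, -37.0]]
6192 0.026 [[-89.0, -3.0], [-37.0, -3.0], [-38.0, -83.0], [-97.0, -83.0]]
1453 0.075 [[-59.0, 3.0], [-48.0, 4.0], [-48.0, -22.0], [-59.0, -23.0]]
1453 0.026 [[-71.0, -26.0], [-56.0, -25.0], [-56.0, -61.0], [-72.0, -62.0]]
```

Call:
drive_tool(
  rows=[
    {"dx": 0,"dy": 0.08,"dz": 0,"wx": 0,"wy": 0,"wz": 0,"hand": 85.4},
    {"dx": 0,"dy": 0.16,"dz": 0,"wx": 0,"wy": 0,"wz": 0,"hand": 85.4},
    {"dx": 0,"dy": 0.24,"dz": 0,"wx": 0,"wy": 0,"wz": 0,"hand": 85.4},
    {"dx": 0,"dy": 0.32,"dz": 0,"wx": 0,"wy": 0,"wz": 0,"hand": 85.4},
    {"dx": 0,"dy": 0.4,"dz": 0,"wx": 0,"wy": 0,"wz": 0,"hand": 85.4},
    {"dx": 0,"dy": 0.48,"dz": 0,"wx": 0,"wy": 0,"wz": 0,"hand": 85.4},
    {"dx": 0,"dy": 0.56,"dz": 0,"wx": 0,"wy": 0,"wz": 0,"hand": 85.4},
    {"dx": 0,"dy": 0.64,"dz": 0,"wx": 0,"wy": 0,"wz": 0,"hand": 85.4},
    {"dx": 0,"dy": 0.72,"dz": 0,"wx": 0,"wy": 0,"wz": 0,"hand": 85.4},
    {"dx": 0,"dy": 0.8,"dz": 0,"wx": 0,"wy": 0,"wz": 0,"hand": 85.4},
    {"dx": 0,"dy": 0.88,"dz": 0,"wx": 0,"wy": 0,"wz": 0,"hand": 85.4},
    {"dx": 0,"dy": 0.96,"dz": 0,"wx": 0,"wy": 0,"wz": 0,"hand": 85.4},
    {"dx": 0,"dy": 1.04,"dz": 0,"wx": 0,"wy": 0,"wz": 0,"hand": 85.4},
    {"dx": 0,"dy": 1.12,"dz": 0,"wx": 0,"wy": 0,"wz": 0,"hand": 85.4},
    {"dx": 0,"dy": 1.2,"dz": 0,"wx": 0,"wy": 0,"wz": 0,"hand": 85.4},
    {"dx": 0,"dy": 1.2,"dz": 0,"wx": 0,"wy": 0,"wz": 0,"hand": 85.4},
    {"dx": 0,"dy": 1.2,"dz": 0,"wx": 0,"wy": 0,"wz": 0,"hand": 85.4},
  ],
)

```text
clock: 13.45
eef_pos: [0.5596, -0.2764, 0.0297]
tool_rot: [0.722, 0.691, 0.0, 0.001]
ft_force: [-0.7, -0.5, 0.8]
grip_width: 0.0854
grasp_force: 0.7
```

```bash
python3 chk.py
```

```text
tool [30.8 -3.7] 0.029692708290219222 [-0.65156085 -0.51152558  0.78723312]
191 0.075 [[35.0, 28.0], [36.0, 28.0], [36.0, -11.0], [36.0, -11.0]]
191 0.026 [[37.0, 9.0], [38.0, 9.0], [39.0, -45.0], [38.0, -45.0]]
```

```bash
python3 - <<'E'
from h import *
a=bot.camera("scene")[:,:,::-1]; s=bot.camera("wrist")[:,:,::-1]
a=cv2.resize(a[220:345,360:500],(448,400),interpolation=cv2.INTER_CUBIC); s=cv2.resize(s[100:,170:470],(350,350))
s=np.vstack([s,np.zeros((50,350,3),np.uint8)])
cv2.imwrite("pics/d5.png",np.clip(np.hstack([a,s])*1.5,0,255).astype(np.uint8))
E
```

```text
(no output)
```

View pics/d5.png

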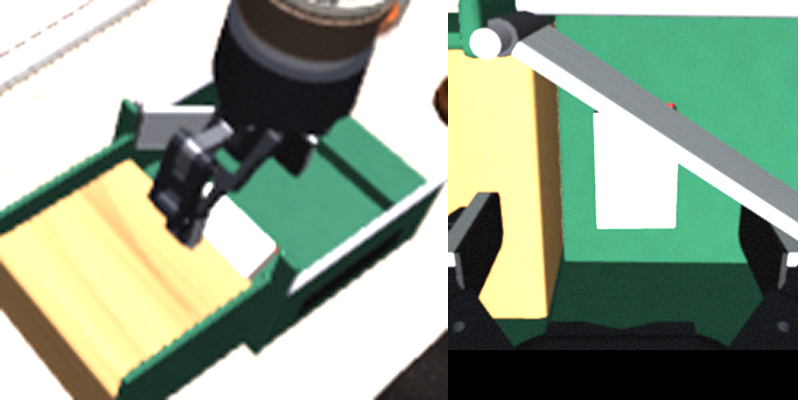

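The matchbox has dropped in and lies flat on the store floor, white underside up, at (635,170). The front finger still holds the door open. I'll withdraw so the door shuts.

Call:
drive_tool(
  rows=[
    {"dx": 0,"dy": -0.12,"dz": 0,"wx": 0,"wy": 0,"wz": 0,"hand": 85.4},
    {"dx": 0,"dy": -0.26,"dz": 0,"wx": 0,"wy": 0,"wz": 0,"hand": 85.4},
    {"dx": 0,"dy": -0.4,"dz": 0,"wx": 0,"wy": 0,"wz": 0,"hand": 85.4},
    {"dx": 0,"dy": -0.54,"dz": 0,"wx": 0,"wy": 0,"wz": 0,"hand": 85.4},
    {"dx": 0,"dy": -0.68,"dz": 0,"wx": 0,"wy": 0,"wz": 0,"hand": 85.4},
    {"dx": 0,"dy": -0.82,"dz": 0,"wx": 0,"wy": 0,"wz": 0,"hand": 85.4},
    {"dx": 0,"dy": -0.96,"dz": 0,"wx": 0,"wy": 0,"wz": 0,"hand": 85.4},
    {"dx": 0,"dy": -1.1,"dz": 0,"wx": 0,"wy": 0,"wz": 0,"hand": 85.4},
    {"dx": 0,"dy": -1.24,"dz": 0,"wx": 0,"wy": 0,"wz": 0,"hand": 85.4},
    {"dx": 0,"dy": -1.38,"dz": 0,"wx": 0,"wy": 0,"wz": 0,"hand": 85.4},
    {"dx": 0,"dy": -1.52,"dz": 0,"wx": 0,"wy": 0,"wz": 0,"hand": 85.4},
    {"dx": 0,"dy": -1.66,"dz": 0,"wx": 0,"wy": 0,"wz": 0,"hand": 85.4},
    {"dx": 0,"dy": -1.8,"dz": 0,"wx": 0,"wy": 0,"wz": 0,"hand": 85.4},
    {"dx": 0,"dy": -1.94,"dz": 0,"wx": 0,"wy": 0,"wz": 0,"hand": 85.4},
    {"dx": 0,"dy": -2.08,"dz": 0,"wx": 0,"wy": 0,"wz": 0,"hand": 85.4},
    {"dx": 0,"dy": -2.16,"dz": 0,"wx": 0,"wy": 0,"wz": 0,"hand": 85.4},
    {"dx": 0,"dy": -2.16,"dz": 0,"wx": 0,"wy": 0,"wz": 0,"hand": 85.4},
  ],
)

```text
clock: 15.3
eef_pos: [0.4504, -0.2711, 0.0294]
tool_rot: [0.722, 0.691, -0.0, -0.0]
ft_force: [-0.5, -0.4, 0.5]
grip_width: 0.0854
grasp_force: 0.0
```

Call:
drive_tool(
  rows=[
    {"dx": 0,"dy": 0,"dz": -0.3,"wx": 0,"wy": 0,"wz": 0,"hand": 85.4},
    {"dx": 0,"dy": 0,"dz": -0.8,"wx": 0,"wy": 0,"wz": 0,"hand": 85.4},
    {"dx": 0,"dy": 0,"dz": -1.4,"wx": 0,"wy": 0,"wz": 0,"hand": 85.4},
    {"dx": 0,"dy": 0,"dz": -2.0,"wx": 0,"wy": 0,"wz": 0,"hand": 85.4},
    {"dx": 0,"dy": 0,"dz": -2.6,"wx": 0,"wy": 0,"wz": 0,"hand": 85.4},
    {"dx": 0,"dy": 0,"dz": -3.0,"wx": 0,"wy": 0,"wz": 0,"hand": 85.4},
    {"dx": 0,"dy": 0,"dz": -3.0,"wx": 0,"wy": 0,"wz": 0,"hand": 85.4},
    {"dx": 0,"dy": 0,"dz": -3.0,"wx": 0,"wy": 0,"wz": 0,"hand": 85.4},
  ],
)

```text
clock: 16.1
eef_pos: [0.4514, -0.2713, 0.1795]
tool_rot: [0.722, 0.692, 0.0, 0.0]
ft_force: [-0.3, -0.3, 0.2]
grip_width: 0.0854
grasp_force: 0.0
```

```bash
python3 - <<'E'
from h import *
o=bot.get_obs(); print(o["clock"],o["eef_pos"],o["ft_force"])
a=bot.camera("scene").astype(int); b=cv2.imread("pics/scene0.png")[:,:,::-1].astype(int)
d=np.abs(a-b).max(2)>40
print("door area diff px", d[262:305,415:448].sum(), "left worktop diff", d[130:300,180:352].sum())
for n in("scene","side"):
    bot.camera(n); print(n,[(np.round(x["extent"],1).tolist(),round(x["score"],2)) for t in ("flap","flap_edge") for x in bot.look_for(n,t)])
for r in range(260,310,2): print(r,"".join("#" if d[r,c] else "." for c in range(360,480)))
E
```

```text
16.1 [ 0.45144874 -0.27134133  0.17950444] [-0.31281116 -0.33867606  0.20868079]
door area diff px 91 left worktop diff 762
scene [([424.4, 281.9, 48.1, 51.3], 0.6), ([421.5, 284.4, 47.2, 54.3], 0.78)]
side []
260 ........###########################.....................................................................................
262 ..........########################......................................................................................
264 ............#####################.......................................................................................
266 ..............###################.......................................................................................
268 ...............#################........................................................................................
270 ................###########.............................................................................................
272 ................##########.###..........................................................................................
274 ...........
[... 1534 characters left out ...]
.......................####................................................
300 ..................########....##...######.............................####..............................................
302 .................######.#...#######..#######............................####............................................
304 ................########...##########.#.######............................####..........................................
306 ................###########...############.######...........................####........................................
308 .................#############..##########.#.######.....................................................................
```

```bash
python3 -c "
from workcell import bot
print(bot.job_done())"
```

```text
the job is handed in; nothing more can be done
None
```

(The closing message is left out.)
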